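# Go and no-go check of two dough rollers

## Robot

A 6-joint arm with a two-finger parallel gripper is mounted at the origin on the work surface. World frame = base frame: x ahead of the robot, y to its left, z up, the work surface at z = 0. Lengths are in m, angles in rad, forces in N, time in s.
With the tool pointing down it reaches from about 0.3 to 0.775 m from the base axis. Payload 14.6 kg.
Tool frame: the origin (TCP) lies at the very end of the fingers, on their centre line; the grasp point (between the pads) lies 19 mm behind it; x points along the fingers, y is the direction in which the jaws open and shut, and the axes are right-handed (so a half turn about x gives the same grasp; the last joint's range is limited). The gripper opens to 94 mm and grips with 3 to 60 N. Pads are 16 mm wide; open, the fingers measure 119 mm over their backs; the gripper's body (75 mm by 177 mm) begins 78 mm behind the grasp point.
Start: joints at [1.106, 0.3, 1.521, -0, 1.321, -0.067], TCP at [0.213, 0.507, 0.205] pointing down, gripper open.
Joint ranges: [-3.03, 3.03], [-0.79, 2.21], [0.23, 2.52], [-1.04, 4.18], [0, 3.07], [-2.55, 2.55]. Speed limits (rad/s): [2.22, 2.22, 2.57, 3.14, 3.14, 3.14].

## Interface

Orientations are given as [roll, pitch, yaw] about the fixed x, y, z axes, in that order (R = Rz(yaw) Ry(pitch) Rx(roll)).
In Python, from station import ctrl, viewer, hand_in gives the robot as it stands. The module is installed in compiled form; this text tells all that it offers.
- The arm moves only by the tool play_rows, never from a script. Its argument "deltas" is a list that holds one entry, the list of rows, each a list of 7 numbers: the shift along the tool's x, y, z in mm, then the turn, a rotation vector about the tool's x, y, z in rad, then the finger opening in mm, from 0 to 94. In form: [[[dx, dy, dz, ax, ay, az, gripper], ...]]. A call has 1 to 10 rows; each row shifts and turns the commanded pose from where the row before left it, along the tool's axes as they then stand; what a row does not reach is not made up. A row lasts 1/10 s, in which the tool goes at most 50 mm and 8.59 degrees, less where a joint would pass 70% of its speed; a pose out of reach is approached as far as the arm can. A call with a gripper value outside its range is refused whole. The fingers move at their own pace and stop on an object; "grip_force" is the grip in N (left out, the last holds). Time passes only in rows, so rows that do not move let the fingers close. It gives the time, the measured TCP pose, the force and the opening at its end, in the units of the state.
- ctrl.get_obs(): the state, without advancing time (a new reading comes with each control period).
- viewer.camera(name): name is "scene" or "top" or "wrist"; returns a dict with "img" (420x560x3 uint8, red, green, blue), "fx", "fy", "cx", "cy" (pixels), "rvec" (rotation vector, rad) and "tvec" (3), from world to camera coordinates, as OpenCV has them. Camera axes: x right, y down, z forward; pixel columns grow to the right and rows downward; lengths in m; the calibration is good to about 2 mm. A picture is of the moment at which its call begins. There is no depth.
- hand_in(): hands the job in, once; it reports no verdict.
The state is a dict: "time_s": time; "qpos": joint angles; "joint_vel": joint speeds; "tau": joint torques, N m; "ee_pos": TCP position; "eef_rot": TCP orientation; "force": force on the tool from outside, world axes, zero at the start; "moment": the same for the moment, N m; "grip_width": finger opening in m.
Only numpy, scipy, OpenCV 4.12 (cv2) and the standard library are available. Lean on these libraries where they do the work, as an engineer would, in place of code of your own. Each camera call takes 0.05 s, during which the arm holds its last target.

## Task

Check the gaps of the two dough rollers with the flat steel feeler blade from the wooden holder; leave the round probe in its slot. First try the blade from above in the roller whose gap is nearly shut: press it down between the rollers until it jams. Then slide it down the gap of the open roller, holding it until its guard plate is about on the rollers, and leave it standing there.

Things in the scene. Friction and masses are not known exactly. Their poses are not given: they have to be found in the camera images.
- feeler: loose, 0.28 kg: upright steel blade 8 mm thick (own x), 40 wide (y), 70 long, under a flat guard plate (64 in x, 52 in y, 5 thick) and a flat black grip 20 thick (x), 36 wide (y), 60 tall. Origin: centre of the blade's foot; z up, guard top at 75 mm, grip 75 to 135. Hangs by its guard in a slot of a fixed wooden holder (70 x 150, 80 mm high), foot 10 mm above the counter.
- probe: loose, to be left alone: 10 mm round steel rod under a 52 mm disc and a round black grip 24 mm in diameter and 60 mm tall, hanging in the holder's other slot, 75 mm from the feeler. Origin: centre of the rod's foot, 10 mm above the counter; z up.
- roller_open: fixed bench dough roller, 120 x 134 mm, cheeks 90 mm high; two level metal rollers 40 mm in diameter, 110 mm long, tops 90 mm above the counter, that do not move. Origin: underside, straight below the gap's middle. z up, y along the rollers (crank at +y), x across the gap. Gap 20 mm: the blade passes until its guard lies on the rollers, foot then 20 mm above the counter.
- roller_closed: fixed bench dough roller, 120 x 134 mm, cheeks 90 mm high; two level metal rollers 40 mm in diameter, 110 mm long, tops 90 mm above the counter, that do not move. Origin: underside, straight below the gap's middle. z up, y along the rollers (crank at +y), x across the gap. Gap 3 mm: the blade jams with its foot about 10 mm below the roller tops.
Things that resemble listed ones, but are neither listed nor needed, are in the scene too. What is shaped like the feeler but green is not meant.

How it is judged:
By the outcome, as a careful person would: the job done as asked, in the order asked, and still so for the second after the job is handed in, with the robot touching nothing.
It also fails if it takes over 51 s, if anything falls off the work surface, if the arm or the gripper's body presses on something with over 40 N, if the wrist force passes 120 N, or if a joint passes its speed limit or range.

## Working session

There is one attempt and no reset: what is moved stays moved. The work goes in short steps, Python scripts to look and compute and a tool call to move; the robot and the scene stay as the last step left them, time stands still between calls to the robot, and variables do not carry over. Pictures are saved under pics/ and viewed, and the job is handed in when it is done.

Besides the shell and the picture viewer there is one more tool, called as name(argument=value, ...) on one line, values as JSON. play_rows: Moves the arm, as the interface text tells. Its arguments: {"type":"object","properties":{"deltas":{"type":"array","items":{"type":"array","items":{"type":"array","items":{"type":"number"}}}},"grip_force":{"type":"number"}},"required":["deltas"]}

```bash
mkdir -p pics
python3 - <<'E'
from station import ctrl, viewer
import cv2,pickle
o=ctrl.get_obs();print({k:o[k] for k in('time_s','ee_pos','eef_rot','force','grip_width')})
d={}
for n in("scene","top","wrist"):
    c=viewer.camera(n);d[n]=c;cv2.imwrite(f"pics/{n}0.png",c["img"][:,:,::-1]);print(n,c["fx"],c["cx"],c["cy"],c["rvec"],c["tvec"])
pickle.dump(d,open("cams0.pkl","wb"))
E
```

```text
{'time_s': 0.0, 'ee_pos': array([0.21295423, 0.50682335, 0.20490404]), 'eef_rot': array([-1.61213212,  1.56967143, -2.0099049 ]), 'force': array([ 0.51509464, -0.21658779, -0.59190643]), 'grip_width': 0.09407074836605238}
scene 428.12688050360885 275.9140497389621 211.57462431764822 [ 2.11212034  1.21180935 -0.51371418] [-0.1870673  -0.28610584  1.45493823]
top 441.44285633839183 284.0451886689737 211.77646896496367 [ 2.00200454 -2.21774818  0.22770425] [-0.00938122  0.52054518  1.00155732]
wrist 300.4991706341202 283.3136894844321 217.39121883975642 [-2.43524663 -1.61987227 -0.2029724 ] [-0.54918523 -0.0257793   0.39108376]
```

View pics/scene0.png

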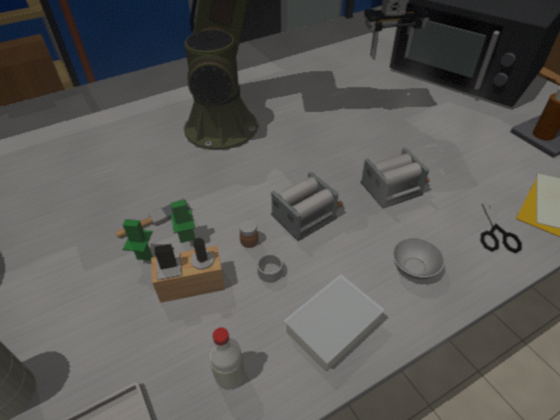

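View pics/top0.png

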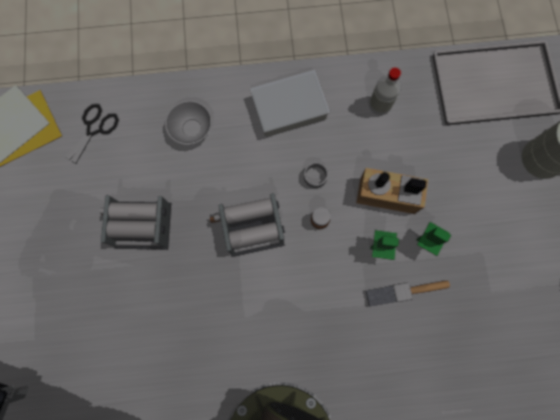

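View pics/wrist0.png

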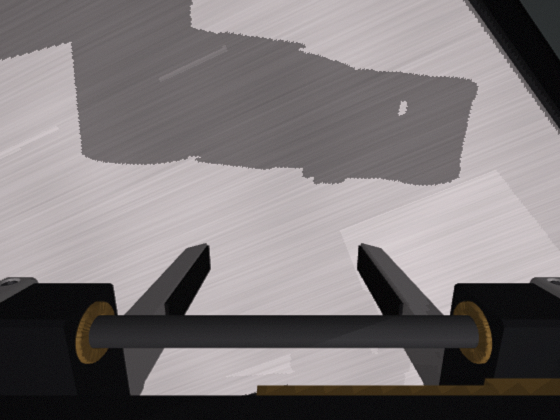

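```bash
cat > h.py <<'E'
import numpy as np,cv2,pickle
from scipy.spatial.transform import Rotation as Ro
def cast(c,uv,z):
    R=cv2.Rodrigues(np.array(c["rvec"],float))[0];t=np.array(c["tvec"],float).ravel()
    uv=np.atleast_2d(uv).astype(float)
    d=np.c_[(uv[:,0]-c["cx"])/c["fx"],(uv[:,1]-c["cy"])/c["fy"],np.ones(len(uv))]@R
    C=-R.T@t
    return C+d*((z-C[2])/d[:,2])[:,None]
def proj(c,P):
    K=np.array([[c["fx"],0,c["cx"]],[0,c["fy"],c["cy"]],[0,0,1.]])
    return cv2.projectPoints(np.atleast_2d(P).astype(float),np.array(c["rvec"],float),np.array(c["tvec"],float),K,None)[0][:,0]
def crop(c,x,y,w,h,s,gain=1.0):
    im=c["img"][y:y+h,x:x+w,::-1]
    return np.clip(cv2.resize(im,None,fx=s,fy=s,interpolation=cv2.INTER_CUBIC).astype(float)*gain,0,255).astype(np.uint8)
E
python3 - <<'E'
from h import *
d=pickle.load(open("cams0.pkl","rb"))
t,s=d["top"],d["scene"]
cv2.imwrite("pics/t_hold.png",crop(t,345,150,110,110,5,1.6))
a=crop(t,95,180,200,90,4,1.6);cv2.imwrite("pics/t_roll.png",a)
cv2.imwrite("pics/s_hold.png",crop(s,115,190,130,115,5,1.6))
cv2.imwrite("pics/s_roll.png",crop(s,260,135,180,110,4,1.6))
E
```

```text
(no output)
```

View pics/t_hold.png

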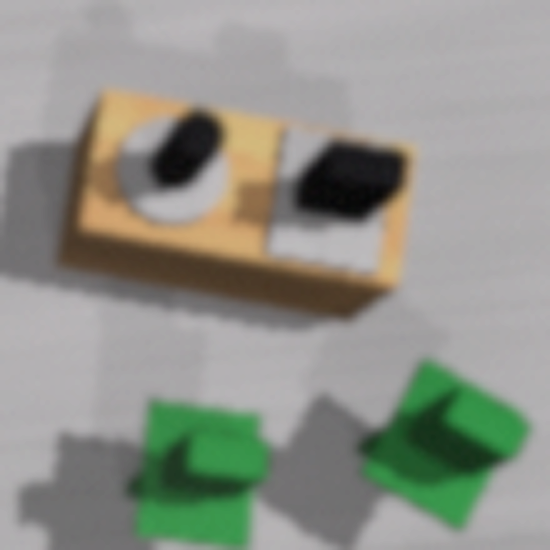

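View pics/t_roll.png

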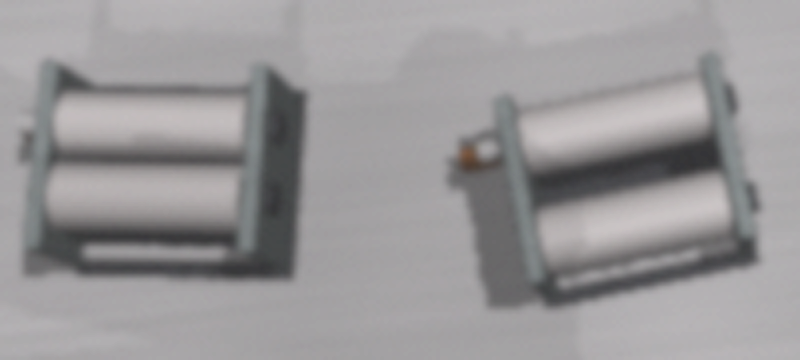

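View pics/s_hold.png

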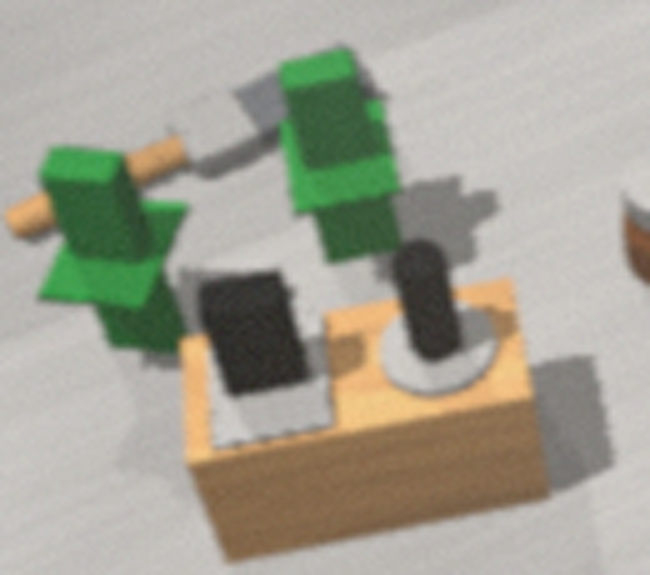

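View pics/s_roll.png

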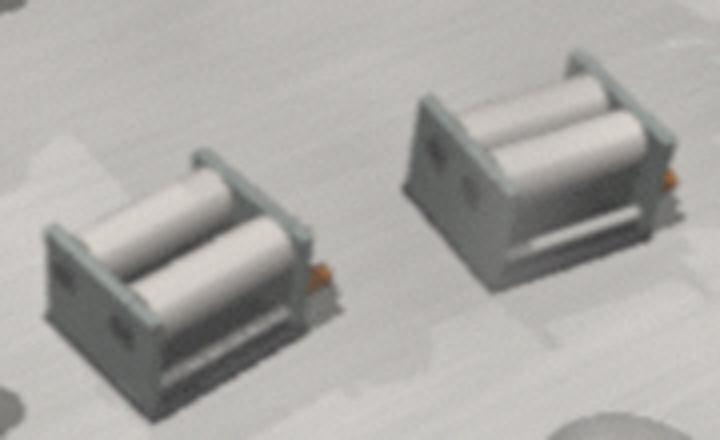

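The feeler is the flat black grip over a square-ish guard, at top (414,187) and scene (167,258). The probe is round with a disc, at top (383,180). The green look-alikes at top (384,245) and (433,238) are ruled out by colour. The open roller is the one at top (252,223), where a dark gap shows, and the closed one is at top (134,222). Next I measure.

Run:
```python
from h import *
d=pickle.load(open("cams0.pkl","rb"))
for n,win in (("top",(350,160,90,70)),("scene",(145,225,85,80))):
    c=d[n];x,y,w,h=win
    im=c["img"];hsv=cv2.cvtColor(im,cv2.COLOR_RGB2HSV)
    roi=np.zeros(im.shape[:2],np.uint8);roi[y:y+h,x:x+w]=255
    dark=cv2.inRange(im,(0,0,0),(48,48,48))&roi
    wood=cv2.inRange(hsv,(5,80,90),(25,255,255))&roi
    print(n)
    for nm,m in(("dark",dark),("wood",wood)):
        cs,_=cv2.findContours(m,cv2.RETR_EXTERNAL,cv2.CHAIN_APPROX_NONE)
        for k in cs:
            if cv2.contourArea(k)<30: continue
            print(nm,cv2.contourArea(k),cv2.boundingRect(k),np.round(cv2.approxPolyDP(cv2.convexHull(k),1.2,True)[:,0]).tolist())
t=d["top"]
cv2.imwrite("pics/a.png",crop(t,355,160,80,60,10,1.6))
cv2.imwrite("pics/b.png",crop(t,95,190,80,60,10,1.8))
cv2.imwrite("pics/c.png",crop(t,210,187,80,70,10,1.8)[:600])
cv2.imwrite("pics/c.png",cv2.resize(crop(t,205,187,85,72,9,1.8),None,fx=1,fy=.9)) if 0 else cv2.imwrite("pics/c.png",crop(t,205,188,85,70,8,1.8))
```

```text
top
dark 93.0 (358, 197, 53, 13) [[358, 197], [410, 208], [402, 209], [358, 199]]
dark 220.5 (404, 179, 22, 15) [[425, 182], [424, 187], [417, 193], [404, 191], [404, 186], [411, 179], [422, 180]]
dark 112.0 (375, 173, 14, 14) [[386, 173], [388, 178], [384, 184], [381, 186], [376, 186], [375, 181], [381, 174]]
wood 48.5 (415, 188, 12, 20) [[426, 188], [423, 206], [415, 205], [422, 191]]
wood 483.5 (361, 169, 53, 36) [[365, 170], [373, 169], [401, 175], [413, 204], [362, 195], [361, 191]]
scene
dark 335.0 (155, 245, 21, 24) [[170, 245], [175, 259], [175, 265], [161, 268], [155, 254], [155, 247]]
dark 178.5 (194, 238, 13, 24) [[194, 239], [199, 238], [203, 241], [206, 259], [202, 261], [198, 259]]
wood 685.5 (151, 246, 71, 38) [[217, 247], [221, 268], [217, 273], [180, 280], [153, 283], [151, 263], [152, 257], [213, 246]]
```

View pics/a.png

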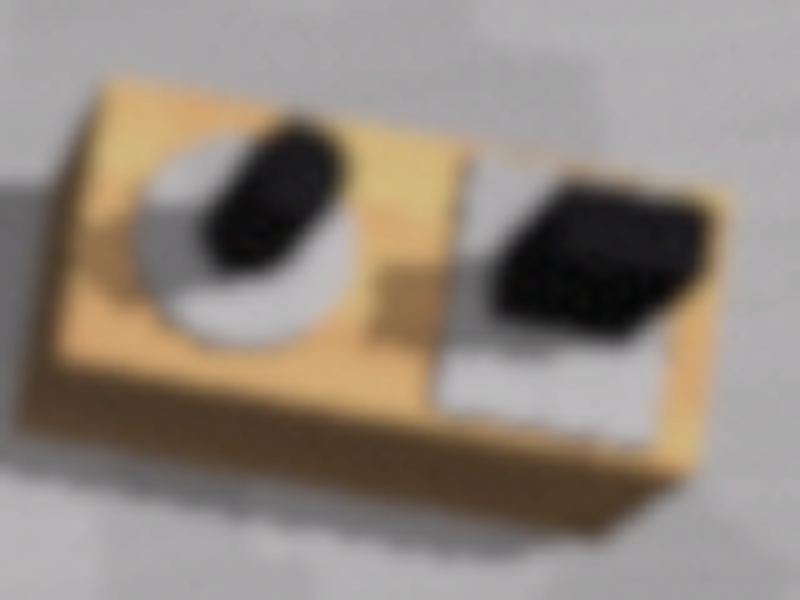

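View pics/b.png

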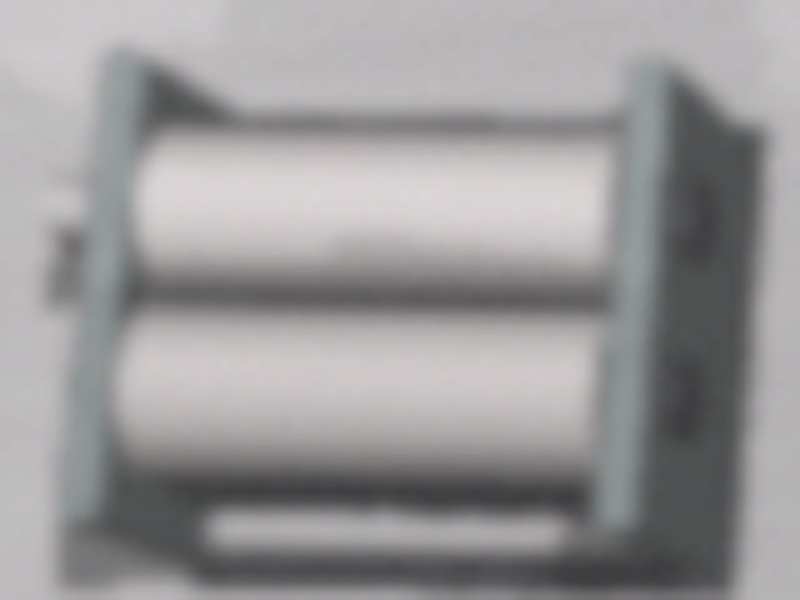

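View pics/c.png

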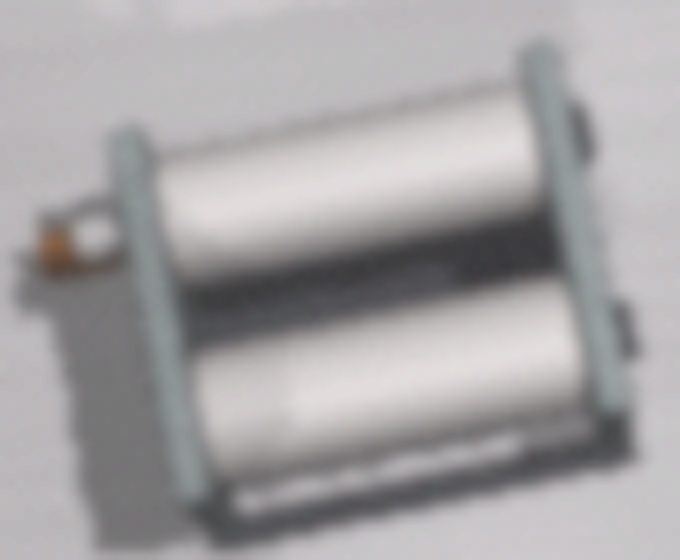

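Run:
```python
from h import *
d=pickle.load(open("cams0.pkl","rb"));t=d["top"];s=d["scene"]
def pt(off,sc,p,z): 
    p=np.array(p,float);return cast(t,(p+.5)/sc-.5+np.array(off),z)[:,:2]
def desc(n,P):
    P=np.array(P);c=P.mean(0);e=np.roll(P,-1,0)-P
    print(n,"c",c.round(4),"edges mm",(np.linalg.norm(e,axis=1)*1000).round(1),"ang",np.degrees(np.arctan2(e[:,1],e[:,0])).round(1));return c
oa=(355,160)
desc("holder",pt(oa,10,[(105,78),(738,188),(690,468),(58,365)],.08))
g=pt(oa,10,[(470,148),(440,405),(650,445)],.085);print("guard",g.round(4),"edges",np.linalg.norm(np.diff(g,axis=0),axis=1),"c",((g[0]+g[2])/2).round(4))
print("disc",pt(oa,10,[(248,240)],.085).round(4))
print("grip top edge",pt(oa,10,[(565,180),(710,200)],.145).round(4))
ob=(95,190)
c=desc("closed",pt(ob,10,[(108,52),(668,65),(630,528),(62,522)],.09))
o=desc("open",pt((205,188),8,[(110,130),(553,42),(625,400),(178,500)],.09))
# outer corners marked on scene
im=crop(s,260,135,180,110,4,1.6)
for P in(pt(ob,10,[(108,52),(668,65),(630,528),(62,522)],.09),pt((205,188),8,[(110,130),(553,42),(625,400),(178,500)],.09)):
    for q in list(P)+[P.mean(0)]:
        u=(proj(s,[*q,.09])[0]-(260,135)+.5)*4-.5;cv2.circle(im,tuple(int(v) for v in u),3,(0,0,255),-1)
im2=crop(s,145,225,85,80,4,1.6)
for q,z in [(x,.08) for x in pt(oa,10,[(105,78),(738,188),(690,468),(58,365)],.08)]+[(x,.085) for x in g]+[(x,.145) for x in pt(oa,10,[(565,180),(710,200)],.145)]:
    u=(proj(s,[*q,z])[0]-(145,225)+.5)*4-.5;cv2.circle(im2,tuple(int(v) for v in u),3,(0,0,255),-1)
out=np.zeros((780,720,3),np.uint8)[:770];out[:440]=im;out[440:760,:340]=im2
cv2.imwrite("pics/chk.png",cv2.resize(out,None,fx=.77,fy=.77))
```

```text
holder c [ 0.5445 -0.3268] edges mm [151.2  69.8 148.7  71.8] ang [-106.3  161.1   74.5  -16.8]
guard [[ 0.5719 -0.3472]
 [ 0.5109 -0.3305]
 [ 0.4964 -0.3776]] edges [0.06327806 0.04923683] c [ 0.5341 -0.3624]
disc [[ 0.555  -0.2918]]
grip top edge [[ 0.546  -0.349 ]
 [ 0.5381 -0.3801]]
closed c [0.5299 0.2907] edges mm [131.3 108.9 130.1 110.7] ang [-97.3 172.9  83.5  -6.4]
open c [0.4962 0.0174] edges mm [131.2 107.6 130.1 110.2] ang [ -84.3 -174.5   96.9    6.1]
```

View pics/chk.png

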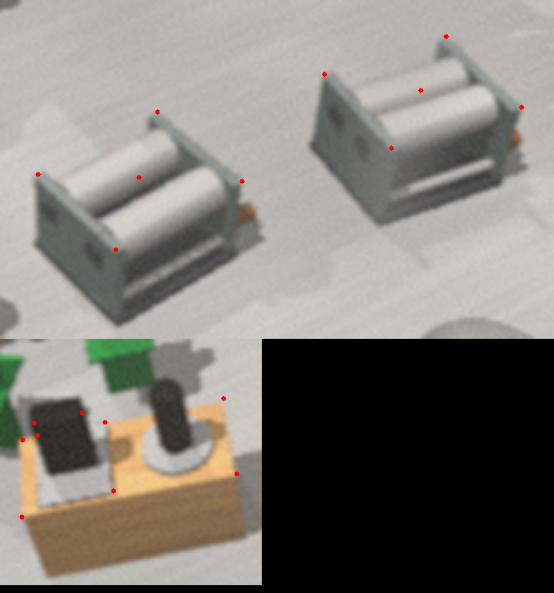

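```bash
cat >> h.py <<'E'
def state():
    from station import ctrl
    o=ctrl.get_obs();R=Ro.from_euler('xyz',np.ravel(o["eef_rot"])).as_matrix()
    return o,R
def plan(x,y,z,yaw_blade=None):
    """remaining shift in tool axes (mm) and rotvec to have tool x down and tool-y perpendicular to blade y axis yaw_blade(deg)"""
    o,R=state();p=np.array(o["ee_pos"])
    print("t",o["time_s"],"pos",p.round(4),"F",np.round(o["force"],1),"M",np.round(o["moment"],2),"grip",round(float(o["grip_width"]),4),"q",np.round(o["qpos"],2))
    print("R\n",R.round(3));print("shift mm",((np.array([x,y,z])-p)@R*1000).round(1))
    if yaw_blade is not None:
        for k in(90,-90):
            a=np.radians(yaw_blade+k);ty=np.array([np.cos(a),np.sin(a),0]);tx=np.array([0,0,-1.]);T=np.c_[tx,ty,np.cross(tx,ty)]
            print("rotvec",k,Ro.from_matrix(R.T@T).as_rotvec().round(4))
E
python3 -c "
from h import *
plan(.5345,-.363,.205,73.5)"
```

```text
t 0.15 pos [0.213  0.5069 0.205 ] F [ 0.5 -0.3 -0.4] M [ 0.02 -0.03  0.01] grip 0.094 q [ 1.11  0.3   1.52 -0.    1.32 -0.07]
R
 [[-0.     0.387  0.922]
 [-0.001  0.922 -0.387]
 [-1.    -0.001 -0.   ]]
shift mm [ 6.000e-01 -6.775e+02  6.334e+02]
rotvec 90 [-1.6806e+00 -7.0000e-04  6.0000e-04]
rotvec -90 [1.461e+00 6.000e-04 7.000e-04]
```

play_rows(deltas=[[[0, -34, 32, 0, 0, 0, 60], [0, -34, 32, 0, 0, 0, 60], [0, -34, 32, 0, 0, 0, 60], [0, -34, 32, 0, 0, 0, 60], [0, -34, 32, 0, 0, 0, 60], [0, -34, 32, 0, 0, 0, 60], [0, -34, 32, 0, 0, 0, 60], [0, -34, 32, 0, 0, 0, 60], [0, -34, 32, 0, 0, 0, 60], [0, -34, 32, 0, 0, 0, 60]]])

```text
time_s: 1.15
ee_pos: [0.3765, 0.0677, 0.2056]
eef_rot: [0.509, 1.57, 0.111]
force: [-0.2, 1.0, 0.9]
grip_width: 0.0604
```

play_rows(deltas=[[[0, -34, 32, 0, 0, 0, 60], [0, -34, 32, 0, 0, 0, 60], [0, -34, 32, 0, 0, 0, 60], [0, -34, 32, 0, 0, 0, 60], [0, -34, 32, 0, 0, 0, 60], [0, -34, 31, 0, 0, 0, 60], [0, -34, 31, 0, 0, 0, 60], [0, -34, 31, 0, 0, 0, 60], [0, -33, 31, 0, 0, 0, 60], [0, -33, 31, 0, 0, 0, 60]]])

```text
time_s: 2.15
ee_pos: [0.5361, -0.3658, 0.2051]
eef_rot: [2.828, 1.57, 2.43]
force: [0.7, 0.1, 1.2]
grip_width: 0.0598
```

play_rows(deltas=[[[0, 0, 0, 0.146, 0, 0, 60], [0, 0, 0, 0.146, 0, 0, 60], [0, 0, 0, 0.146, 0, 0, 60], [0, 0, 0, 0.146, 0, 0, 60], [0, 0, 0, 0.146, 0, 0, 60], [0, 0, 0, 0.146, 0, 0, 60], [0, 0, 0, 0.146, 0, 0, 60], [0, 0, 0, 0.146, 0, 0, 60], [0, 0, 0, 0.146, 0, 0, 60], [0, 0, 0, 0.146, 0, 0, 60]]])

```text
time_s: 3.15
ee_pos: [0.5357, -0.3639, 0.2051]
eef_rot: [-1.94, 1.57, 2.48]
force: [0.5, -0.0, -0.4]
grip_width: 0.0601
```

Run:
```python
from h import *
plan(.5345,-.363,.205,73.5)
from station import viewer
d={n:viewer.camera(n) for n in("wrist","top")}
pickle.dump(d,open("cams1.pkl","wb"))
cv2.imwrite("pics/w1.png",np.clip(d["wrist"]["img"][:,:,::-1]*1.3,0,255).astype(np.uint8))
cv2.imwrite("pics/t1.png",crop(d["top"],330,130,130,130,4,1.6))
```

```text
t 3.15 pos [ 0.5357 -0.3639  0.2051] F [ 0.5 -0.  -0.4] M [ 0.02  0.13 -0.02] grip 0.0601 q [-0.65  0.52  1.21  0.    1.41 -0.36]
R
 [[-0.001  0.957 -0.289]
 [ 0.    -0.289 -0.957]
 [-1.    -0.001 -0.   ]]
shift mm [ 0.1 -1.4 -0.5]
rotvec 90 [3.1366e+00 1.0000e-03 4.0000e-04]
rotvec -90 [-0.005  -0.0003  0.0007]
```

View pics/w1.png

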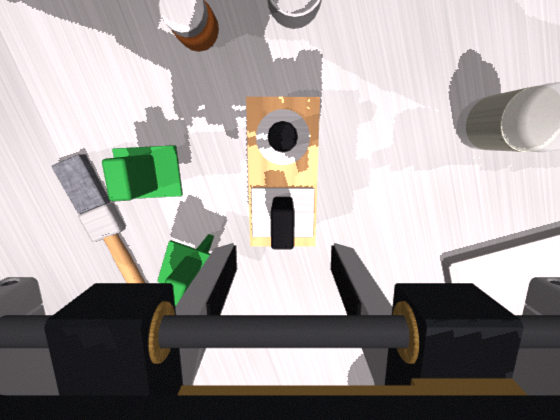

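Run:
```python
from h import *
d=pickle.load(open("cams0.pkl","rb"));t=d["top"]
P=cast(t,np.array([(430,360),(365,465),(460,530),(525,430),(260,410),(250,540)])/5+(345,150),.075)
print(P.round(3))
d=pickle.load(open("cams1.pkl","rb"));w=d["wrist"]
print("holder top wrist",cast(w,[(248,97),(320,97),(315,246),(250,246)],.08).round(4))
print("grip top",cast(w,[(283,215)],.145).round(4), proj(w,[[.5345,-.363,.145],[.5345,-.363,.085]]))
print(cast(t,np.array([(205,270),(565,180)])/1.,.08).round(3))
```

```text
[[ 0.453 -0.4    0.075]
 [ 0.408 -0.362  0.075]
 [ 0.373 -0.4    0.075]
 [ 0.416 -0.438  0.075]
 [ 0.438 -0.318  0.075]
 [ 0.379 -0.304  0.075]]
holder top wrist [[ 0.535  -0.2473  0.08  ]
 [ 0.6005 -0.267   0.08  ]
 [ 0.5566 -0.4101  0.08  ]
 [ 0.4898 -0.39    0.08  ]]
grip top [[ 0.5383 -0.352   0.145 ]] [[282.41063429 228.6209514 ]
 [282.62181261 211.93570525]]
[[ 0.395  0.13   0.08 ]
 [ 0.52  -0.73   0.08 ]]
```

View pics/t1.png

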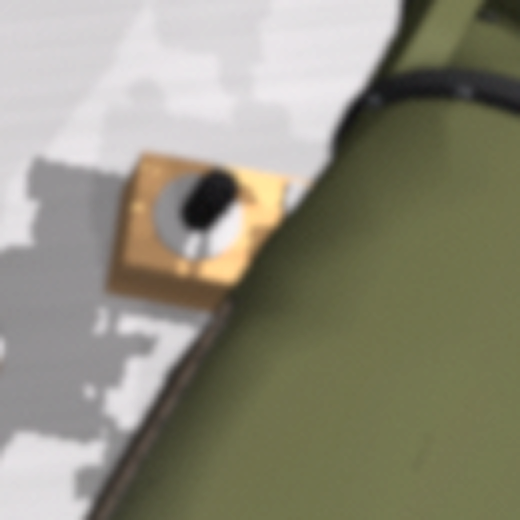

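The wrist view shows the feeler grip centred between the fingers: grip at column 283, finger midpoint at column 284. The holder centre agrees with the top view to 2 mm. Descending and gripping.

play_rows(deltas=[[[25, -1, 0, 0, 0, 0, 60], [30, 0, 0, 0, 0, 0, 60], [30, 0, 0, 0, 0, 0, 60], [18, 0, 0, 0, 0, 0, 60], [0, 0, 0, 0, 0, 0, 60], [0, 0, 0, 0, 0, 0, 0], [0, 0, 0, 0, 0, 0, 0], [0, 0, 0, 0, 0, 0, 0], [0, 0, 0, 0, 0, 0, 0], [0, 0, 0, 0, 0, 0, 0]]], grip_force=40)

```text
time_s: 4.25
ee_pos: [0.535, -0.3638, 0.1029]
eef_rot: [1.18, 1.57, -0.678]
force: [0.1, -1.2, 0.2]
grip_width: 0.0232
```

```bash
python3 -c "
from h import *
plan(.53,.2907,.3,83.2)"
```

```text
t 4.25 pos [ 0.535  -0.3638  0.1029] F [ 0.1 -1.2  0.2] M [-0.05  0.06 -0.03] grip 0.0232 q [-0.65  0.61  1.33 -0.    1.21 -0.37]
R
 [[ 0.001  0.959 -0.283]
 [-0.    -0.283 -0.959]
 [-1.     0.001  0.   ]]
shift mm [-197.3 -189.8 -626.3]
rotvec 90 [ 2.9736e+00 -9.0000e-04 -5.0000e-04]
rotvec -90 [-0.168   0.0003 -0.0006]
```

play_rows(deltas=[[[0, 0, 0, 0, 0, 0, 0], [0, 0, 0, 0, 0, 0, 0], [-8, 0, 0, 0, 0, 0, 0], [-16, 0, 0, 0, 0, 0, 0], [-24, 0, 0, 0, 0, 0, 0], [-30, 0, 0, 0, 0, 0, 0], [-30, 0, 0, 0, 0, 0, 0], [-30, 0, 0, 0, 0, 0, 0], [-14, 0, 0, 0, 0, 0, 0], [0, 0, 0, 0, 0, 0, 0]]])

```text
time_s: 5.25
ee_pos: [0.5353, -0.364, 0.2568]
eef_rot: [1.208, 1.567, -0.65]
force: [0.4, -0.2, -2.6]
grip_width: 0.0199
```

Run:
```python
from h import *
plan(.53,.2907,.255,83.2)
from station import viewer
c=viewer.camera("scene")
cv2.imwrite("pics/s2.png",crop(c,90,130,180,180,4,1.6)[:600])
```

```text
t 5.25 pos [ 0.5353 -0.364   0.2568] F [ 0.4 -0.2 -2.6] M [-0.1   0.1   0.02] grip 0.0199 q [-0.65  0.49  1.14  0.    1.51 -0.37]
R
 [[ 0.003  0.959 -0.283]
 [-0.002 -0.283 -0.959]
 [-1.     0.003  0.001]]
shift mm [ 4.000e-01 -1.904e+02 -6.264e+02]
rotvec 90 [ 2.9733e+00 -4.9000e-03 -2.4000e-03]
rotvec -90 [-0.1683  0.0016 -0.0033]
```

View pics/s2.png

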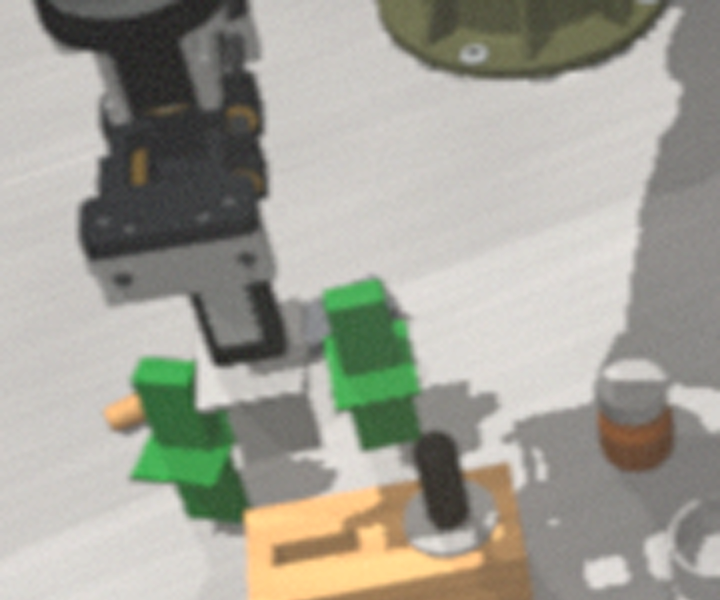

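play_rows(deltas=[[[0, -7, -23, 0, 0, 0, 0], [0, -13.6, -44.7, 0, 0, 0, 0], [0, -13.6, -44.7, 0, 0, 0, 0], [0, -13.6, -44.7, 0, 0, 0, 0], [0, -13.6, -44.7, 0, 0, 0, 0], [0, -13.6, -44.7, 0, 0, 0, 0], [0, -13.6, -44.7, 0, 0, 0, 0], [0, -13.6, -44.7, 0, 0, 0, 0], [0, -13.6, -44.7, 0, 0, 0, 0], [0, -13.6, -44.7, 0, 0, 0, 0]]])

```text
time_s: 6.3
ee_pos: [0.5302, 0.0826, 0.2527]
eef_rot: [-1.197, 1.568, -3.055]
force: [0.4, -0.1, -2.9]
grip_width: 0.0197
```

play_rows(deltas=[[[0, -13.6, -44.7, 0, 0, 0, 0], [0, -13.6, -44.7, 0, 0, 0, 0], [0, -13.6, -44.7, 0, 0, 0, 0], [0, -11, -36, 0, 0, 0, 0], [0, -7, -23, 0, 0, 0, 0], [0, -2.5, -8, 0, 0, 0, 0], [0, 0, 0, -0.084, 0, 0, 0], [0, 0, 0, -0.084, 0, 0, 0], [0, 0, 0, 0, 0, 0, 0], [0, 0, 0, 0, 0, 0, 0]]])

```text
time_s: 7.3
ee_pos: [0.5292, 0.2904, 0.2537]
eef_rot: [-0.943, 1.57, -2.636]
force: [0.3, 0.4, -3.0]
grip_width: 0.02
```

Run:
```python
from h import *
plan(.53,.2907,.255,83.2)
from station import viewer
c=viewer.camera("wrist");s=viewer.camera("scene");t=viewer.camera("top")
pickle.dump(dict(wrist=c,scene=s,top=t),open("cams3.pkl","wb"))
cv2.imwrite("pics/w3.png",c["img"][:,:,::-1])
cv2.imwrite("pics/s3.png",crop(s,300,50,180,160,4,1.6)[:600])
```

```text
t 7.3 pos [0.5292 0.2904 0.2537] F [ 0.3  0.4 -3. ] M [-0.09  0.03  0.03] grip 0.02 q [ 0.44  0.39  1.29 -0.    1.46  0.56]
R
 [[-0.001  0.993 -0.122]
 [-0.001 -0.122 -0.993]
 [-1.    -0.001  0.001]]
shift mm [-1.3  0.7 -0.4]
rotvec 90 [ 3.1382e+00  1.6000e-03 -1.2000e-03]
rotvec -90 [-0.0034  0.0007  0.001 ]
```

View pics/w3.png

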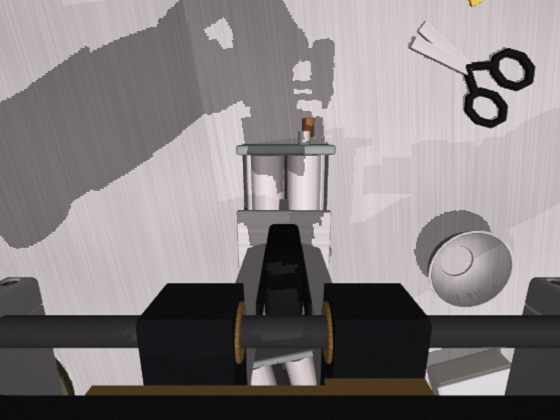

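View pics/s3.png

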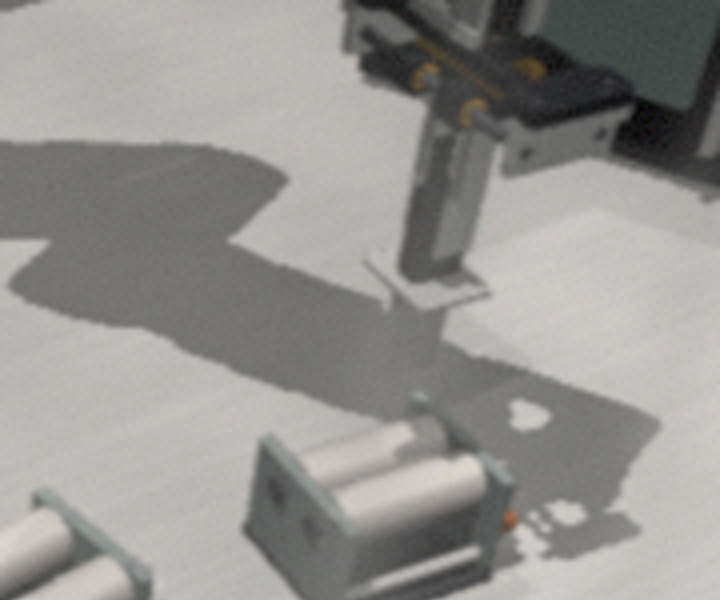

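Run:
```python
from h import *
w=pickle.load(open("cams3.pkl","rb"))["wrist"]
cv2.imwrite("pics/w3c.png",crop(w,225,135,120,90,6,1.0))
P=cast(w,[(237,148),(335,149)],.09);m=P.mean(0);print(P.round(4),m.round(4),np.linalg.norm(P[1]-P[0]))
g=cast(w,[(286.5,165),(286.5,200)],.07);print("gap z.07",g.round(4))
a=np.radians(83.2);u=np.array([np.sin(a),-np.cos(a)])
for q in(m,*g): print("offset across gap from (.53,.2907) mm",((q[:2]-[.53,.2907])@u*1000).round(1))
print(np.degrees(np.arctan2(*(P[1]-P[0])[[1,0]])))
# guard in feeler wrist: measure
print(proj(w,[[.5292,.2904,.2537-.018]]))
```

```text
[[0.4849 0.3595 0.09  ]
 [0.593  0.3453 0.09  ]] [0.5389 0.3524 0.09  ] 0.10913285943525719
gap z.07 [[0.5373 0.3327 0.07  ]
 [0.5323 0.2905 0.07  ]]
offset across gap from (.53,.2907) mm 1.6
offset across gap from (.53,.2907) mm 2.3
offset across gap from (.53,.2907) mm 2.3
-7.520033457473742
[[284.27520159 246.70618391]]
```

View pics/w3c.png

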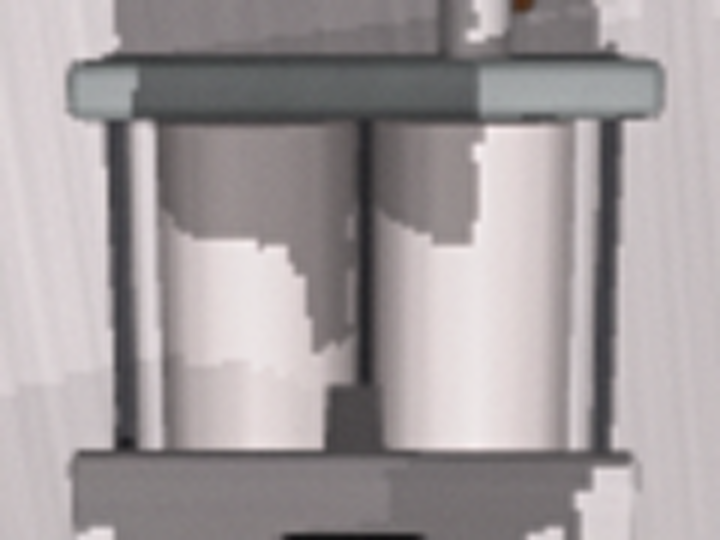

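play_rows(deltas=[[[10, 1, 0, 0, 0, 0, 0], [20, 1, 0, 0, 0, 0, 0], [20, 0, 0, 0, 0, 0, 0], [13, 0, 0, 0, 0, 0, 0], [2, 0, 0, 0, 0, 0, 0], [2, 0, 0, 0, 0, 0, 0], [2, 0, 0, 0, 0, 0, 0], [2, 0, 0, 0, 0, 0, 0], [0, 0, 0, 0, 0, 0, 0]]], grip_force=60)

```text
time_s: 8.35
ee_pos: [0.5313, 0.2909, 0.1836]
eef_rot: [2.187, 1.57, 0.497]
force: [-0.1, -0.1, -2.9]
grip_width: 0.0195
```

play_rows(deltas=[[[1.5, 0, 0, 0, 0, 0, 0], [1.5, 0, 0, 0, 0, 0, 0], [1.5, 0, 0, 0, 0, 0, 0], [0, 0, 0, 0, 0, 0, 0]]])

```text
time_s: 8.75
ee_pos: [0.5312, 0.2908, 0.1787]
eef_rot: [-0.977, 1.57, -2.667]
force: [-0.8, 0.3, -2.8]
grip_width: 0.0195
```

play_rows(deltas=[[[1.5, 0, 0, 0, 0, 0, 0], [1.5, 0, 0, 0, 0, 0, 0], [1, 0, 0, 0, 0, 0, 0], [1, 0, 0, 0, 0, 0, 0], [0, 0, 0, 0, 0, 0, 0]]])

```text
time_s: 9.25
ee_pos: [0.5312, 0.2908, 0.1738]
eef_rot: [-1.081, 1.571, -2.771]
force: [0.1, 0.6, -2.6]
grip_width: 0.0197
```

Run:
```python
from h import *
plan(.53,.2907,.173,83.2)
from station import viewer
s=viewer.camera("scene")
cv2.imwrite("pics/s4.png",crop(s,330,70,130,130,5,1.6)[:600])
```

```text
t 9.25 pos [0.5312 0.2908 0.1738] F [ 0.1  0.6 -2.6] M [-0.05  0.11  0.04] grip 0.0197 q [0.44 0.45 1.39 0.   1.3  0.56]
R
 [[-0.     0.993 -0.119]
 [-0.    -0.119 -0.993]
 [-1.    -0.     0.   ]]
shift mm [ 0.8 -1.2  0.2]
rotvec 90 [ 3.1413e+00  4.0000e-04 -2.0000e-04]
rotvec -90 [-0.0003  0.0001  0.0002]
```

View pics/s4.png

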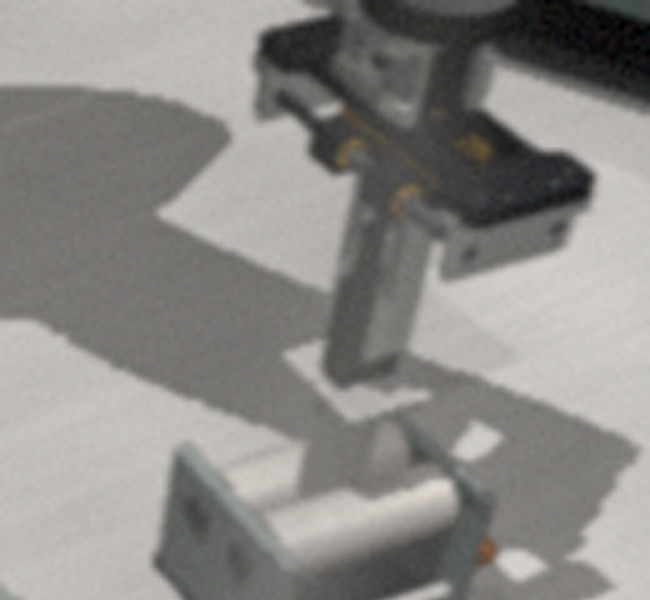

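Blade foot is entering the V between the rollers, with no contact force yet. Going on in small steps.

play_rows(deltas=[[[1, 0, 0, 0, 0, 0, 0], [1, 0, 0, 0, 0, 0, 0], [0, 0, 0, 0, 0, 0, 0]]])

```text
time_s: 9.6
ee_pos: [0.5315, 0.2908, 0.1721]
eef_rot: [1.935, 1.57, 0.245]
force: [2.4, -0.2, -2.0]
grip_width: 0.0197
```

play_rows(deltas=[[[1, 0, 0, 0, 0, 0, 0], [1, 0, 0, 0, 0, 0, 0], [0, 0, 0, 0, 0, 0, 0]]])

```text
time_s: 9.9
ee_pos: [0.5316, 0.2909, 0.1716]
eef_rot: [2.083, 1.569, 0.393]
force: [-2.1, -1.0, 10.3]
grip_width: 0.0193
```

play_rows(deltas=[[[1, 0, 0, 0, 0, 0, 0], [1, 0, 0, 0, 0, 0, 0], [0, 0, 0, 0, 0, 0, 0]]])

```text
time_s: 10.2
ee_pos: [0.5318, 0.2911, 0.1713]
eef_rot: [2.146, 1.567, 0.456]
force: [-7.4, -3.7, 24.6]
grip_width: 0.0195
```

Run:
```python
from h import *
plan(.53,.2907,.173,83.2)
from station import viewer
s=viewer.camera("scene")
cv2.imwrite("pics/s5.png",crop(s,330,70,130,130,5,1.6)[:600])
```

```text
t 10.2 pos [0.5318 0.2911 0.1713] F [-7.4 -3.7 24.6] M [-1.1   2.05  0.05] grip 0.0195 q [0.44 0.45 1.4  0.   1.29 0.56]
R
 [[ 0.003  0.993 -0.119]
 [ 0.002 -0.119 -0.993]
 [-1.     0.003 -0.002]]
shift mm [-1.7 -1.7  0.6]
rotvec 90 [ 3.1414e+00 -4.6000e-03  3.0000e-03]
rotvec -90 [-0.0002 -0.0019 -0.0029]
```

View pics/s5.png

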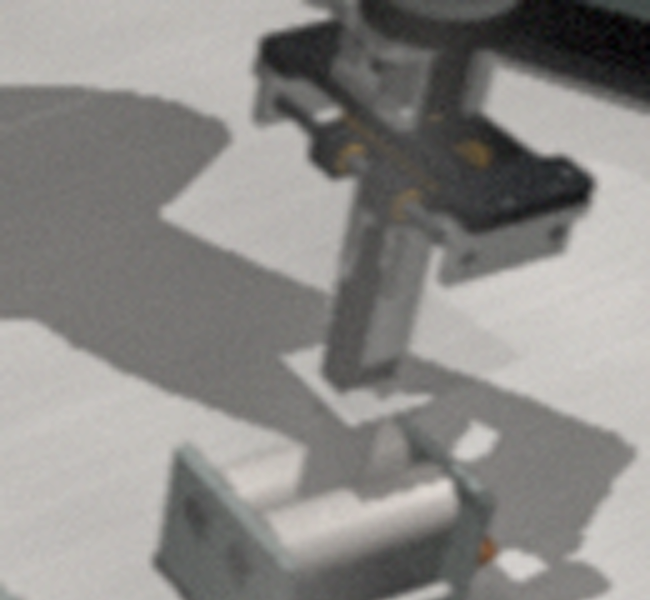

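Jammed: net push is about 27 N, z has stopped at 0.1713, and the foot is about 11–12 mm below the roller tops. Now lifting it out and moving to the open roller.

play_rows(deltas=[[[-4, 0, 0, 0, 0, 0, 0], [-4, 0, 0, 0, 0, 0, 0], [-10, 0, 0, 0, 0, 0, 0], [-20, 0, 0, 0, 0, 0, 0], [-20, 0, 0, 0, 0, 0, 0], [-15, 0, 0, 0, 0, 0, 0], [0, 0, 20, 0, 0, 0, 0], [0, -0.5, 40, 0, 0, 0, 0], [0, -0.5, 40, 0, 0, 0, 0], [0, -0.5, 40, 0, 0, 0, 0]]])

```text
time_s: 11.25
ee_pos: [0.5126, 0.1507, 0.2412]
eef_rot: [-1.202, 1.571, -2.891]
force: [0.8, -0.0, -2.9]
grip_width: 0.0198
```

play_rows(deltas=[[[0, -0.5, 40, 0, 0, 0, 0], [0, -0.5, 40, 0, 0, 0, 0], [0, -0.3, 36, 0, 0, 0, 0], [0, 0, 20, 0, 0, 0, 0], [0, 0, 0, -0.075, 0, 0, 0], [0, 0, 0, -0.075, 0, 0, 0], [0, 0, 0, -0.073, 0, 0, 0], [0, 0, 0, 0, 0, 0, 0], [0, 0, 0, 0, 0, 0, 0]]])

```text
time_s: 12.15
ee_pos: [0.4957, 0.0171, 0.2412]
eef_rot: [2.258, 1.571, 0.789]
force: [-0.0, 1.2, -2.3]
grip_width: 0.0197
```

Run:
```python
from h import *
plan(.4962,.0174,.24,96)
from station import viewer
c=viewer.camera("wrist");s=viewer.camera("scene");t=viewer.camera("top")
pickle.dump(dict(wrist=c,scene=s,top=t),open("cams6.pkl","wb"))
cv2.imwrite("pics/w6.png",crop(c,215,130,130,110,6,1))
cv2.imwrite("pics/s6.png",crop(s,250,50,130,180,3.4,1.6)[:600])
```

```text
t 12.15 pos [0.4957 0.0171 0.2412] F [-0.   1.2 -2.3] M [-0.09  0.04 -0.03] grip 0.0197 q [-0.04  0.15  1.62  0.    1.37 -0.14]
R
 [[ 0.     0.995  0.102]
 [ 0.     0.102 -0.995]
 [-1.     0.    -0.   ]]
shift mm [ 1.2  0.5 -0.2]
rotvec 90 [ 3.1388 -0.      0.    ]
rotvec -90 [-0.0028 -0.     -0.    ]
```

View pics/w6.png

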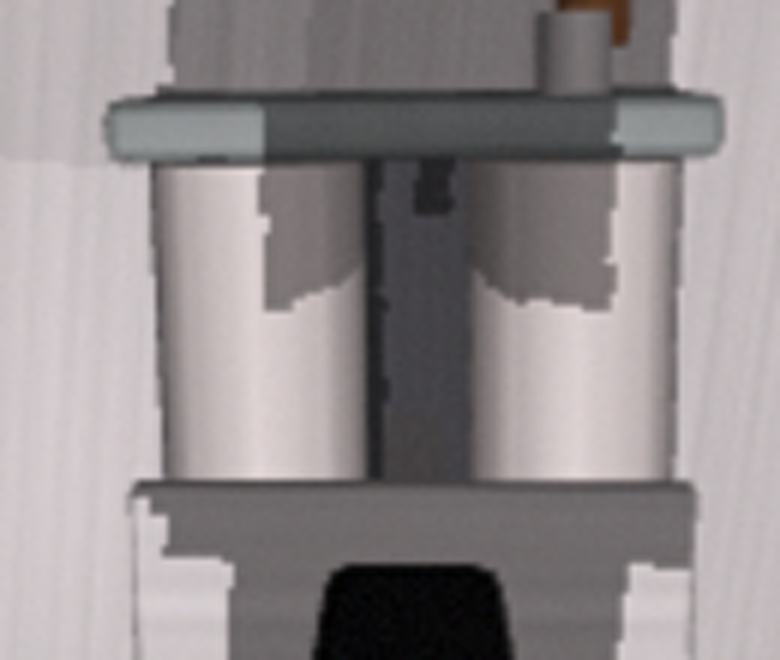

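View pics/s6.png

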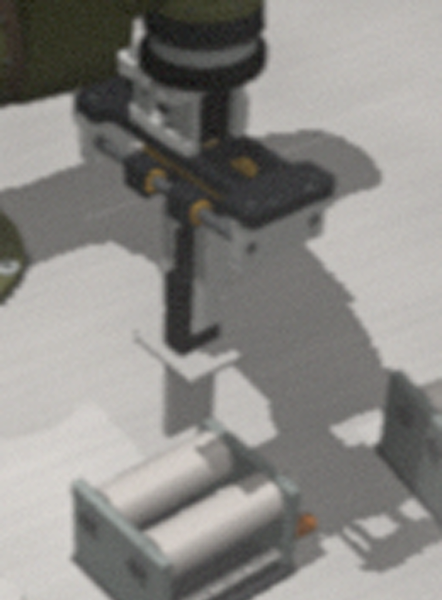

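play_rows(deltas=[[[10, 1, 0, 0, 0, 0, 0], [20, 0, 0, 0, 0, 0, 0], [20, 0, 0, 0, 0, 0, 0], [10, 0, 0, 0, 0, 0, 0], [8, 0, 0, 0, 0, 0, 0], [8, 0, 0, 0, 0, 0, 0], [8, 0, 0, 0, 0, 0, 0], [0, 0, 0, 0, 0, 0, 0]]])

```text
time_s: 13.1
ee_pos: [0.4964, 0.0172, 0.1561]
eef_rot: [-1.698, 1.57, 3.118]
force: [0.0, 0.0, -3.3]
grip_width: 0.0194
```

Run:
```python
from h import *
plan(.4962,.0174,.113,96)
from station import viewer
c=viewer.camera("wrist");s=viewer.camera("scene")
cv2.imwrite("pics/w7.png",crop(c,215,130,130,110,5,1))
cv2.imwrite("pics/s7.png",crop(s,250,90,130,150,4,1.6)[:600])
```

```text
t 13.1 pos [0.4964 0.0172 0.1561] F [ 0.   0.  -3.3] M [-0.03  0.05 -0.05] grip 0.0194 q [-0.04  0.23  1.73 -0.    1.18 -0.14]
R
 [[-0.001  0.995  0.104]
 [ 0.     0.104 -0.995]
 [-1.    -0.001 -0.   ]]
shift mm [43.1 -0.1 -0.2]
rotvec 90 [3.1408e+00 1.8000e-03 2.0000e-04]
rotvec -90 [-0.0008 -0.0001  0.0011]
```

View pics/s7.png

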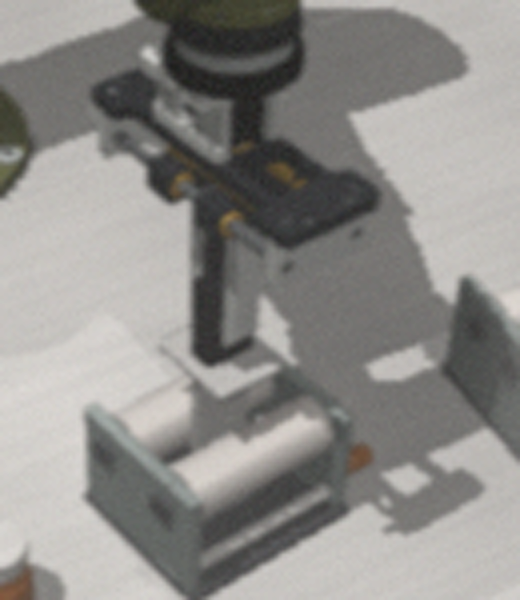

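View pics/w7.png

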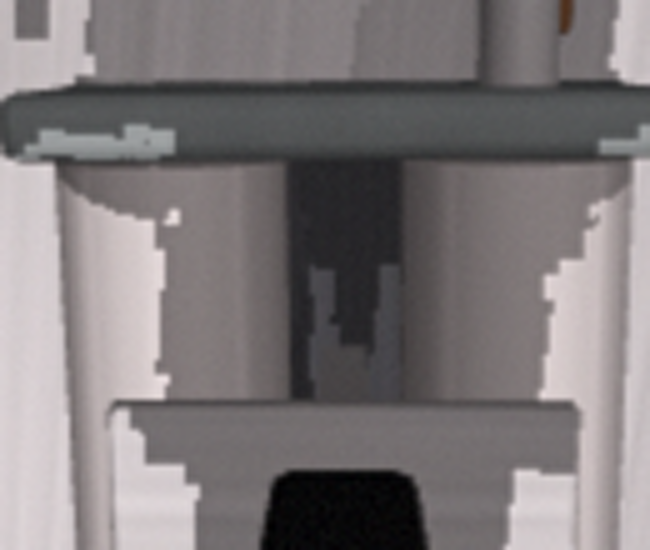

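The blade is in the gap and centred: gap mid is at crop column 345, guard mid at 344. No side force so far. Lowering further.

play_rows(deltas=[[[8, 0, 0, 0, 0, 0, 0], [8, 0, 0, 0, 0, 0, 0], [8, 0, 0, 0, 0, 0, 0], [6, 0, 0, 0, 0, 0, 0], [4, 0, 0, 0, 0, 0, 0], [3, 0, 0, 0, 0, 0, 0], [1.5, 0, 0, 0, 0, 0, 0], [0, 0, 0, 0, 0, 0, 0]]])

```text
time_s: 14.0
ee_pos: [0.4967, 0.0172, 0.1184]
eef_rot: [-1.345, 1.571, -2.812]
force: [-0.4, -0.0, -2.1]
grip_width: 0.0198
```

play_rows(deltas=[[[1, 0, 0, 0, 0, 0, 0], [1, 0, 0, 0, 0, 0, 0], [0, 0, 0, 0, 0, 0, 0]]])

```text
time_s: 14.3
ee_pos: [0.4967, 0.0172, 0.1164]
eef_rot: [0.8, 1.571, -0.666]
force: [-0.4, 0.2, -3.5]
grip_width: 0.0198
```

play_rows(deltas=[[[1, 0, 0, 0, 0, 0, 0], [1, 0, 0, 0, 0, 0, 0], [0, 0, 0, 0, 0, 0, 0]]])

```text
time_s: 14.6
ee_pos: [0.4967, 0.0172, 0.1143]
eef_rot: [-1.656, 1.571, -3.123]
force: [0.1, 0.2, -2.8]
grip_width: 0.0194
```

play_rows(deltas=[[[1, 0, 0, 0, 0, 0, 0], [0.5, 0, 0, 0, 0, 0, 0], [0, 0, 0, 0, 0, 0, 0]]])

```text
time_s: 14.9
ee_pos: [0.4967, 0.0172, 0.1129]
eef_rot: [-1.626, 1.571, -3.092]
force: [0.7, 0.0, -2.8]
grip_width: 0.0196
```

play_rows(deltas=[[[0.8, 0, 0, 0, 0, 0, 0], [0.7, 0, 0, 0, 0, 0, 0], [0, 0, 0, 0, 0, 0, 0]]])

```text
time_s: 15.2
ee_pos: [0.4968, 0.0172, 0.1127]
eef_rot: [1.288, 1.57, -0.178]
force: [-7.7, -0.2, 12.9]
grip_width: 0.0196
```

Run:
```python
from h import *
plan(.4962,.0174,.111,96)
from station import viewer
s=viewer.camera("scene");cv2.imwrite("pics/s8.png",crop(s,255,150,110,90,6,1.6)[:600])
```

```text
t 15.2 pos [0.4968 0.0172 0.1127] F [-7.7 -0.2 12.9] M [-0.04  1.62 -0.03] grip 0.0196 q [-0.04  0.28  1.77 -0.    1.08 -0.14]
R
 [[ 0.001  0.995  0.104]
 [-0.     0.104 -0.995]
 [-1.     0.001  0.   ]]
shift mm [ 1.7 -0.6 -0.3]
rotvec 90 [ 3.1409e+00 -8.0000e-04 -2.0000e-04]
rotvec -90 [-0.0007  0.0002 -0.0005]
```

View pics/s8.png

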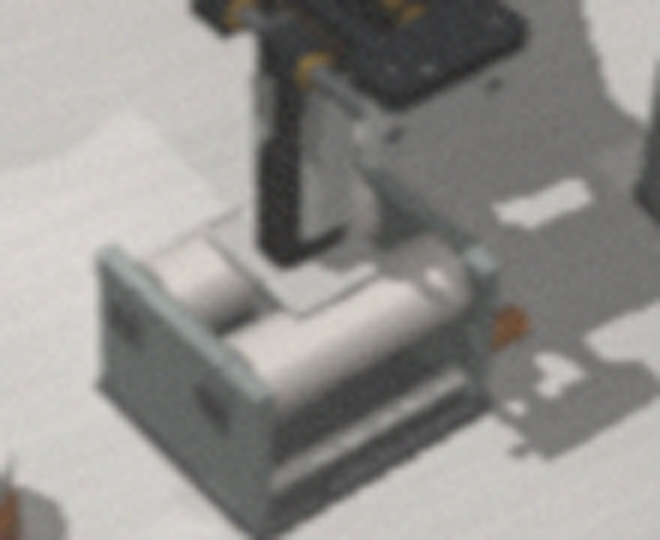

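The guard lies on the rollers: contact at TCP z 0.1127, which puts the foot near 20 mm. Relieving the push, then opening.

play_rows(deltas=[[[-1, 0, 0, 0, 0, 0, 0], [0, 0, 0, 0, 0, 0, 0], [0, 0, 0, 0, 0, 0, 24], [0, 0, 0, 0, 0, 0, 28], [0, 0, 0, 0, 0, 0, 36], [0, 0, 0, 0, 0, 0, 50], [0, 0, 0, 0, 0, 0, 50], [0, 0, 0, 0, 0, 0, 50]]])

```text
time_s: 16.05
ee_pos: [0.4967, 0.0172, 0.1124]
eef_rot: [-1.481, 1.571, -2.948]
force: [-0.1, -0.6, 1.1]
grip_width: 0.0498
```

play_rows(deltas=[[[-5, 0, 0, 0, 0, 0, 50], [-10, 0, 0, 0, 0, 0, 50], [-20, 0, 0, 0, 0, 0, 50], [-25, 0, 0, 0, 0, 0, 50], [-25, 0, 0, 0, 0, 0, 50], [-25, 0, 0, 0, 0, 0, 50], [-10, 0, 0, 0, 0, 0, 50], [0, 0, 0, 0, 0, 0, 50]]])

```text
time_s: 16.85
ee_pos: [0.4971, 0.0172, 0.2338]
eef_rot: [1.421, 1.568, -0.046]
force: [0.4, 0.3, 0.7]
grip_width: 0.05
```

Run:
```python
from h import *
plan(.4962,.0174,.111,96)
from station import viewer
s=viewer.camera("scene");cv2.imwrite("pics/s9.png",s["img"][:,:,::-1]);cv2.imwrite("pics/s9c.png",crop(s,255,130,110,110,5,1.6))
w=viewer.camera("wrist");cv2.imwrite("pics/w9.png",w["img"][:,:,::-1])
```

```text
t 16.85 pos [0.4971 0.0172 0.2338] F [0.4 0.3 0.7] M [-0.06  0.02 -0.02] grip 0.05 q [-0.04  0.16  1.63 -0.    1.35 -0.14]
R
 [[ 0.003  0.995  0.104]
 [-0.     0.104 -0.995]
 [-1.     0.003  0.   ]]
shift mm [122.8  -1.2  -0.4]
rotvec 90 [ 3.1409e+00 -4.0000e-03 -6.0000e-04]
rotvec -90 [-0.0007  0.0004 -0.0025]
```

View pics/s9c.png

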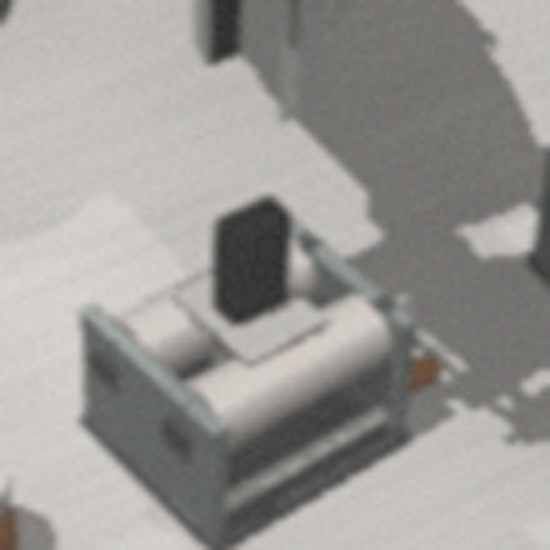

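View pics/s9.png

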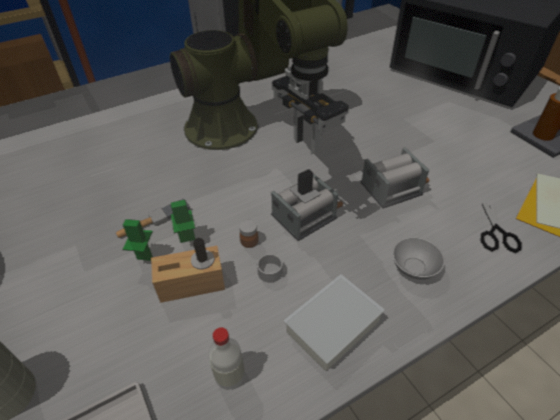

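View pics/w9.png

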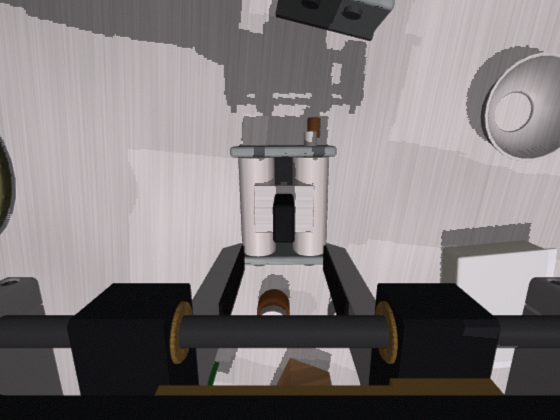

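The feeler stands upright in the open roller, with its guard level on both rollers (wrist image (284,208)). The probe is still in its slot at scene (200,250), and the gripper is clear of everything. Handing in.

```bash
python3 -c "
from station import hand_in
print(hand_in())"
```

```text
the job is handed in; nothing more can be done
None
```

The job is done and handed in at about 17 s, within the 51 s limit.

- **Closed roller:** I took the steel feeler by its flat black grip and pressed it into the nearly shut gap from above. It jammed with its foot about 11–12 mm below the roller tops, against the 10 mm expected, under a net push of about 27 N.
- **Open roller:** I then slid it down the open gap until the guard touched the rollers. Contact came at TCP height 0.1127 m, which puts the foot at about 20 mm as described. I eased off the push, opened the fingers and lifted clear.
- **Last checks:** The scene and wrist pictures show the feeler upright and centred, with its guard on both rollers. The probe is still in its slot. The gripper is about 120 mm above where it let go, touching nothing.

No check failed. My measurements differed by 1–2 mm between cameras and needed only 1–2 mm sideways corrections. There was a side force of about 7 N at the jam and again at the guard contact.

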